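Seat the doming block in the bench stop

ROBOT

A 6-joint arm with a two-finger parallel gripper is mounted at the origin on the work surface. World frame = base frame: x ahead of the robot, y to its left, z up, the work surface at z = 0. Lengths are in m, angles in rad, forces in N, time in s.
With the tool pointing down it reaches from about 0.375 to 0.9 m from the base axis. Payload 3.1 kg.
Tool frame: the origin (TCP) lies between the finger pads; the fingertips stand 22 mm ahead of it and the grasp point (between the pads) lies 3 mm ahead of it; z points along the fingers, y is the line along which they close (so a half turn about z gives the same grasp; the last joint's range is limited). The gripper opens to 87 mm and grips with 3 to 60 N. Pads are 19 mm wide; open, the fingers measure 117 mm over their backs; the gripper's body (75 mm by 190 mm) begins 51 mm behind the grasp point.
Start: joints at [1.123, 0.527, 1.433, -0, 1.181, -0.178], TCP at [0.166, 0.603, 0.245] pointing down, gripper open.
Joint ranges: [-3.08, 3.08], [-0.75, 2.2], [0.22, 2.44], [-1.43, 4.57], [0, 2.65], [-2.85, 2.85]. Speed limits (rad/s): [2.79, 2.79, 3.14, 3.14, 3.14, 3.14].

INTERFACE

Orientations are given as a unit quaternion [x, y, z, w].
In Python, from rig import robot gives the robot as it stands.
- The arm moves only by the tool move_arm, never from a script. Its argument "series" is text: rows parted by semicolons, each of 6 numbers parted by spaces: the shift along the tool's x, y, z in mm, then the turn, a rotation vector about the tool's x, y, z in degrees. In form: dx dy dz ax ay az; .... A call has 1 to 8 rows; each row is the pose to reach, as a shift and turn from the pose commanded when the call began, along the tool's axes at that moment; what a row does not reach only later rows make up. A row lasts 1/12 s, in which the tool goes at most 41.7 mm and 7.16 degrees, less where a joint would pass 70% of its speed; a pose out of reach is approached as far as the arm can. A call with a gripper value outside its range is refused whole. "jaw" is the opening, from 0 (shut) to 1 (fully open), set as the call begins (left out, the last holds). The fingers move at their own pace and stop on an object; "newtons" is the grip in N (left out, the last holds). Time passes only in rows, so rows that repeat a pose let the fingers close. It gives the time, the measured TCP pose, the force, the opening and the grip force at its end, in the units of the state.
- robot.get_obs(): the state, without advancing time (a new reading comes with each control period).
- robot.camera(name): name is "side" or "top" or "wrist"; returns a dict with "img" (480x640x3 uint8, red, green, blue), "mtx" (3x3 intrinsics, pixels), "world_to_cam" (4x4, takes a point from world to camera coordinates). Camera axes: x right, y down, z forward; pixel columns grow to the right and rows downward; lengths in m; the calibration is good to about 2 mm. A picture is of the moment at which its call begins. There is no depth.
- robot.hand_in(): hands the job in; it is judged then, once.
Trained networks look in a picture, given as the dict that the camera call returned (one of the last four; its "shot" number tells which), for a name from the list of things; names that differ only in an ending like _2 or _b are one class to them, and where a whole thing is asked for, a point or a joint stands for the part that bears it (a point fixed in the world has none). Each returns a list of dicts, best first, with "p" (0 to 1); they miss things now and then, are a little off and sometimes report something else, mostly with a low value. They report only what shows in the picture. A call takes as long as a camera call.
- robot.search_frame(picture, thing): "xyz" ([x, y, z] in m, in world coordinates, good to about 4 mm: the middle of the surface that is visible of it).
- robot.tip_of(picture, thing): "xyz" ([x, y, z] in m, in world coordinates, good to about 4 mm: a listed point, or the origin of a listed thing).
The state is a dict: "time": time; "q": joint angles; "joint_velocities": joint speeds; "joint_torque": joint torques, N m; "position": TCP position; "tool_rot": TCP orientation; "ft_force": force on the tool from outside, world axes, zero at the start; "moment": the same for the moment, N m; "grip_width": finger opening in m; "grip_force": force on a finger pad.
Only numpy, scipy, OpenCV 4.12 (cv2) and the standard library are available. Lean on these libraries where they do the work, as an engineer would, in place of code of your own. Each camera call takes 0.05 s, during which the arm holds its last target. There are 200 camera calls.

TASK

On the jeweller's bench, push the doming block (the square steel block with round hollows in its top) along the bench into the inside corner of the L-shaped bench stop, so that it sits square and flush against both the long fence and the end lug, and push the stop's sliding jaw along the fence until it is snug against the block. Only push: never lift or tip the block, and leave the grooved block and everything else on the bench where it is.

Things in the scene. Friction and masses are not known exactly. Their poses are not given: they have to be found in the camera images.
- doming_block: The doming block: square steel block 60 x 60 mm, 25 mm high, 0.5 to 0.8 kg, four round hollows (14 to 24 mm across) in its top. Loose, lying flat on the bench. Origin: centre of its underside; x and y are normal to its sides, z up.
- stop: Bench stop, fixed: dark steel fence and end lug forming an L, 18 mm high. Origin: the inside corner at bench level. Fence front face: plane x = 0, from y = 0 to -260 mm; guide bar behind it, to x = 30 mm. Lug inner face: plane y = 0, from x = 0 to -60 mm; lug 20 mm thick, on the +y side. The -x side is open bench towards the robot. The seated block's centre is at x = y = -30 mm.
- jaw (a joint): Travel (m) of the sliding jaw along the stop's +y, towards the lug. The jaw face towards the lug is at stop y = -0.200 + value, its outer face 30 mm farther from the lug. Range 0 to 0.16, starts between 0 and 0.04; 0.14 is against the seated block. Slides stiffly (about 2.5 N) and stays where it is left.
- jaw_face (a point): Middle of the jaw's face towards the lug, 19 mm above the bench, at stop x = -30 mm; axes as the stop's. The jaw is an aluminium block in front of the fence, stop x = -58 to -2 mm, 30 mm thick along y, top 38 mm above the bench; a bridge over the fence (to x = 31 mm) carries a black knob 18 mm wide, top at 50 mm.
- swage_block: Bystander: the grooved block, square steel block 60 x 60 mm, 25 mm high, with straight grooves across its top. Origin: centre of its underside. It and the doming block start in either of two places, left and right.
- hammer: Bystander: hammer lying to the right. Origin under it on the bench.
- screwdriver: Bystander: screwdriver lying to the left. Origin under it on the bench.
- jar: Bystander: glass jar, 64 mm across, 85 mm high, beyond the stop. Origin: centre of its underside.
- tin: Bystander: round tin, 72 mm across, 35 mm high, to the left. Origin: centre of its underside.
- dish: Bystander: white bowl, 84 mm across, 30 mm high, to the right. Origin: centre of its underside.
- punch: Bystander: steel punch standing upright, 24 mm across, 70 mm high, beyond the stop. Origin: centre of its underside.

How it is judged:
At the end, for the whole second after the job is handed in: The doming block lies flat and at rest in the inside corner of the stop, its centre within 4 mm of the seated place along the fence and square to it, and within 0.06 rad of square; the jaw is at rest within 3.5 mm of its place against the seated block (joint 0.1365 to 0.1435) (x of doming_block in the frame of stop between -0.034 and -0.026 m and y of doming_block in the frame of stop between -0.034 and -0.026 m and (angle between the x axis of doming_block and the x axis of stop, either way round below 0.06 rad or angle between the x axis of doming_block and the y axis of stop, either way round below 0.06 rad) and height (world z) of doming_block below 0.003 m and angle between doming_block's own z axis and vertical below 0.05 rad and value of joint jaw between 0.1365 and 0.1435 m and linear speed of doming_block below 0.01 m/s and velocity of joint jaw between -0.01 and 0.01 m/s); the robot touches nothing.
It fails at once if the doming block is lifted or tipped (height (world z) of doming_block above 0.008 m or angle between doming_block's own z axis and vertical above 0.2 rad).
It fails at once if the grooved block is moved more than 15 mm (distance of swage_block from where it was at the start of the episode above 0.015 m).
It fails at once if another thing on the bench is moved more than 15 mm (distance of any of hammer, screwdriver, jar, tin, dish, punch from where it was at the start of the episode above 0.015 m).
It also fails if it takes over 67 s, if anything falls off the work surface, if the arm or the gripper's body presses on something with over 40 N, if the wrist force passes 120 N, or if a joint passes its speed limit or range.

## Working session

There is one attempt and no reset: what is moved stays moved. The work goes in short steps, Python scripts to look and compute and a tool call to move; the robot and the scene stay as the last step left them, time stands still between calls to the robot, and variables do not carry over. Pictures are saved under pics/ and viewed, at most 10 in all, crops included, and the job is handed in when it is done.

Besides the shell and the picture viewer there is one more tool, called after "Emit:" in YAML: its name, and indented under it one key for each argument. move_arm: Moves the arm, as the interface text tells. Its arguments: {"type":"object","properties":{"series":{"type":"string"},"jaw":{"type":"number"},"newtons":{"type":"number"}},"required":["series"]}

```bash
ls; mkdir -p pics; cat > h.py <<'E'
from rig import robot
import numpy as np, cv2
def shot(n,f=None):
    c=robot.camera(n)
    if f: cv2.imwrite('pics/'+f,cv2.cvtColor(c['img'],cv2.COLOR_RGB2BGR))
    return c
def ray(c,u,v,z):
    T=np.array(c['world_to_cam']);R=T[:3,:3];t=T[:3,3];o=-R.T@t
    d=R.T@np.linalg.inv(c['mtx'])@np.array([u,v,1.]);return o+d*(z-o[2])/d[2]
def proj(c,p):
    q=np.array(c['world_to_cam'])@np.append(p,1);q=np.array(c['mtx'])@q[:3];return q[:2]/q[2]
E
python3 - <<'E'
from h import *
o=robot.get_obs();print(o['position'],o['tool_rot'],o['time'])
for n in ['top','side']:
    c=shot(n,n+'0.png')
    for t in ['doming_block','swage_block','stop','jaw','jaw_face','hammer','screwdriver','jar','tin','dish','punch']:
        for f in ('tip_of','search_frame'):
            try:
                for r in getattr(robot,f)(c,t)[:2]: print(n,f,t,np.round(r['xyz'],3),round(r['p'],2),proj(c,r['xyz']).round())
            except Exception as e: print(n,f,t,e)
E
```

```text
pics
[0.16564303 0.60196341 0.24354887] [ 1.33959849e-01  9.90986182e-01 -1.02006206e-03 -3.25833425e-04] 0.0
top search_frame doming_block [ 0.459 -0.143  0.025] 0.85 [394. 306.]
top search_frame doming_block [ 0.668 -0.018  0.019] 0.38 [326. 198.]
top tip_of swage_block [0.489 0.136 0.   ] 0.8 [247. 292.]
top search_frame swage_block [0.487 0.139 0.019] 0.7 [244. 293.]
top search_frame swage_block [ 0.46  -0.147  0.024] 0.34 [395. 306.]
top tip_of stop [0.673 0.118 0.001] 0.94 [256. 197.]
top search_frame stop [ 0.666 -0.02   0.02 ] 0.8 [327. 199.]
top tip_of jaw it knows: dish, doming_block, hammer, jar, jaw_face, punch, screwdriver, stop, swage_block, tin
top search_frame jaw [ 0.645 -0.079  0.035] 0.86 [358. 208.]
top search_frame jaw [ 0.669 -0.018  0.018] 0.19 [326. 198.]
top tip_of jaw_face [ 0.627 -0.06   0.014] 0.94 [348. 219.]
top search_frame jaw_face [ 0.636 -0.077  0.034] 0.71 [357. 213.]
top search_frame jaw_face [ 0.49  -0.345  0.022] 0.27 [499. 288.]
top tip_of hammer [ 0.462 -0.338  0.001] 0.64 [492. 303.]
top search_frame hammer [ 0.486 -0.352  0.022] 0.62 [502. 29
[... 1775 characters left out ...]
search_frame screwdriver [ 0.635 -0.09   0.031] 0.58 [363. 269.]
side tip_of jar [ 0.754 -0.186 -0.001] 0.69 [435. 297.]
side tip_of jar [ 0.709 -0.31   0.003] 0.5 [445. 347.]
side search_frame jar [ 0.742 -0.207  0.056] 0.56 [438. 285.]
side tip_of tin [0.584 0.325 0.004] 0.93 [281. 179.]
side search_frame tin [0.577 0.306 0.03 ] 0.96 [280. 175.]
side search_frame tin [ 0.634 -0.089  0.033] 0.72 [362. 268.]
side tip_of dish [ 0.709 -0.309  0.002] 0.67 [445. 347.]
side tip_of dish [0.678 0.115 0.003] 0.21 [345. 218.]
side search_frame dish [ 0.715 -0.302  0.021] 0.59 [447. 336.]
side tip_of punch [0.78  0.036 0.004] 0.8 [399. 229.]
side search_frame punch [0.773 0.03  0.035] 0.61 [398. 220.]
```

```bash
python3 - <<'E'
import cv2
a=cv2.imread('pics/top0.png')[110:350,130:530]
cv2.imwrite('pics/top0c.png',cv2.resize(a,None,fx=2,fy=2,interpolation=cv2.INTER_CUBIC))
E
```

```text
(no output)
```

View pics/top0c.png

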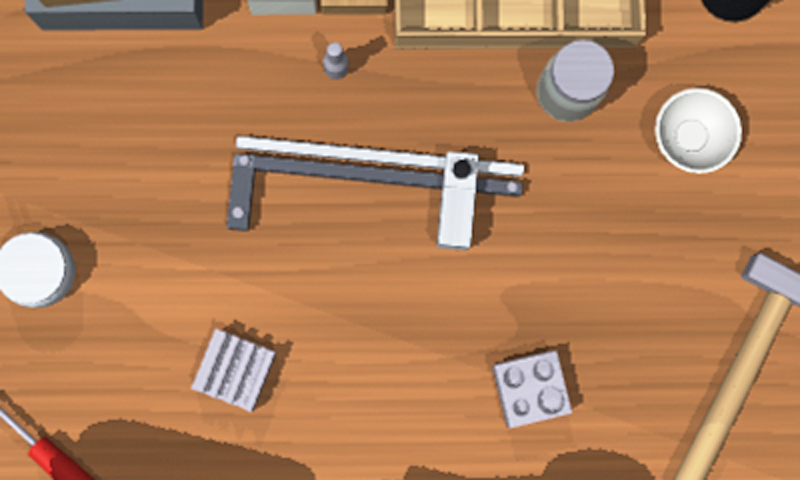

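The crop shows the doming block (round hollows) on the right at about (533,388) and the grooved one on the left at (233,370). The inside corner of the stop is at about (253,167), its fence slopes down to the right, and the jaw is at about (458,200). The networks' positions agree with this.

```bash
cat >> h.py <<'E'
O=np.array([0.6755,0.1165]); TH=-0.097
def S(x,y):  # stop frame -> world xy
    c,s=np.cos(TH),np.sin(TH);return O+np.array([c*x-s*y,s*x+c*y])
def W(p):
    c,s=np.cos(TH),np.sin(TH);d=np.array(p)[:2]-O;return np.array([c*d[0]+s*d[1],-s*d[0]+c*d[1]])
from scipy.spatial.transform import Rotation as Ro
def go(p,z,ya=None,frm=None):
    """shift in tool axes (mm) and turn about tool z (deg); ya = wanted tool-y angle, deg world"""
    o=robot.get_obs();R=Ro.from_quat(o['tool_rot']).as_matrix()
    d=R.T@(np.array([p[0],p[1],z])-o['position'])*1000
    cur=np.degrees(np.arctan2(R[1,1],R[0,1]));t=0 if ya is None else -(ya-cur)
    return d.round(),round(t,1)
E
python3 - <<'E'
from h import *
c=shot('top')
f=lambda cx,cy,z:ray(c,130+cx/2,110+cy/2,z)[:2].round(4)
print('fence',f(253,169,0.018),f(523,195,.018),'bar',f(235,137,.018),f(525,163,.018))
print('lug outer',f(235,155,.018),f(227,229,.018),'inner',f(253,169,.018),f(249,230,.018))
for q in [(494,367),(553,350),(571,411),(510,427)]: print('blk',f(*q,.025))
for q in [(441,187),(476,187),(471,248),(438,246)]: print('jaw',f(*q,.038))
for q in [(218,328),(274,348),(252,411),(191,389)]: print('swage',f(*q,.025))
a=np.array([.6285,-.061])
print(W(a),W((.462,-.146)),W((.487,.137)))
print('to (0.5,0.25)',go((.5,.25),.24,-5.7)); 
E
```

```text
fence [0.6754 0.1162] [ 0.6483 -0.1445] bar [0.7069 0.1337] [ 0.6796 -0.1471]
lug outer [0.6892 0.1336] [0.6172 0.141 ] inner [0.6754 0.1162] [0.6161 0.1199]
blk [ 0.4831 -0.1122]
blk [ 0.4986 -0.1686]
blk [ 0.4411 -0.1842]
blk [ 0.4268 -0.1262]
jaw [ 0.6534 -0.0637]
jaw [ 0.6532 -0.097 ]
jaw [ 0.595  -0.0912]
jaw [ 0.5971 -0.06  ]
swage [0.5222 0.1483]
swage [0.5029 0.0955]
swage [0.4442 0.1161]
swage [0.4652 0.1733]
[-0.02958855 -0.18121746] [-0.18707379 -0.28194308] [-0.18959928  0.00214779]
to (0.5,0.25) (array([-416., -251.,    5.]), np.float64(80.3))
```

Emit:
move_arm:
  series: "-416 -251 0 0 0 57; -416 -251 0 0 0 57; -416 -251 0 0 0 57; -416 -251 0 0 0 57; -416 -251 0 0 0 57; -416 -251 0 0 0 57; -416 -251 0 0 0 57; -416 -251 0 0 0 57"
  jaw: 0.23
  newtons: 20

```text
time: 2.92
position: [0.3965, 0.3592, 0.2448]
tool_rot: [0.593, 0.805, 0.0, 0.0]
ft_force: [0.5, 0.6, -0.6]
grip_width: 0.0418
grip_force: 0.0
```

```bash
sed -i 's/TH=-0.097/TH=-0.1/' h.py; python3 - <<'E'
from h import *
print(robot.get_obs()['position'],go(S(-.187,-.352),.15,-5.7),S(-.187,-.352),go((.5,.05),.2,-5.7))
E
```

```text
[0.39649195 0.35917462 0.24481186] (array([-566., -115.,   95.]), np.float64(23.0)) [ 0.45429286 -0.21507262] (array([-326.,    7.,   45.]), np.float64(23.0))
```

Emit:
move_arm:
  series: "-326 7 45 0 0 23; -326 7 45 0 0 23; -326 7 45 0 0 23; -326 7 45 0 0 23; -326 7 45 0 0 23; -326 7 45 0 0 23; -326 7 45 0 0 23; -326 7 45 0 0 23"

```text
time: 3.58
position: [0.5014, 0.0496, 0.1995]
tool_rot: [0.74, 0.673, 0.0, 0.0]
ft_force: [1.0, 0.3, 0.5]
grip_width: 0.0198
grip_force: 0.0
```

```bash
python3 - <<'E'
from h import *
print(robot.get_obs()['position'],go(S(-.187,-.354),.1,-5.7))
E
```

```text
[0.50135211 0.04962044 0.19950866] (array([-270.,  -22.,  100.]), np.float64(0.3))
```

Emit:
move_arm:
  series: "-270 -22 100 0 0 0; -270 -22 100 0 0 0; -270 -22 100 0 0 0; -270 -22 100 0 0 0; -270 -22 100 0 0 0; -270 -22 100 0 0 0; -270 -22 100 0 0 0; -270 -22 100 0 0 0"

```text
time: 4.25
position: [0.4534, -0.2215, 0.0979]
tool_rot: [0.742, 0.671, -0.0, 0.002]
ft_force: [0.7, -0.4, 0.5]
grip_width: 0.0201
grip_force: 0.0
```

```bash
python3 - <<'E'
from h import *
print(robot.get_obs()['position'],go(S(-.187,-.354),.03,-5.7))
c=shot('wrist','w1.png');print(proj(c,[.4624,-.148,.025]))
E
```

```text
[ 0.45337756 -0.22147459  0.09786414] (array([ 5.,  0., 68.]), np.float64(-0.1))
[324.98069096 139.96769979]
```

View pics/w1.png

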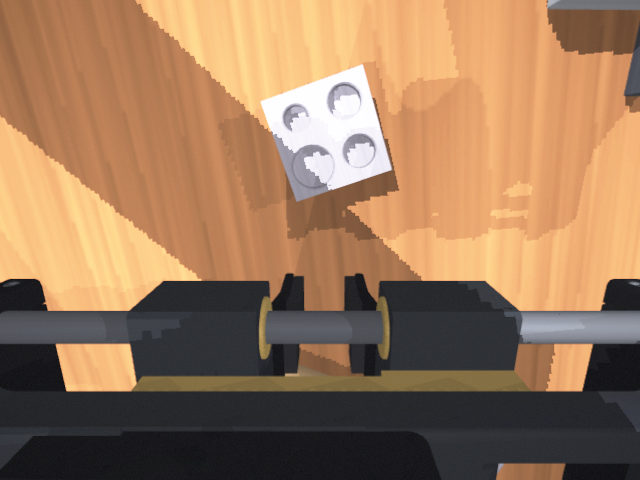

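The wrist view shows the doming block's centre at (326,133), where I predicted (325,140). The fingertips at columns 290 and 360 straddle its line. I lower and push along the stop's +y.

Emit:
move_arm:
  series: "0 0 35 0 0 0; 0 0 68 0 0 0; 0 0 68 0 0 0; 0 0 68 0 0 0"

```text
time: 4.63
position: [0.4523, -0.2128, 0.0306]
tool_rot: [0.739, 0.673, -0.0, -0.003]
ft_force: [0.1, -0.3, 0.6]
grip_width: 0.0201
grip_force: 0.0
```

Emit:
move_arm:
  series: "8 0 0 0 0 0; 16 0 0 0 0 0; 24 0 0 0 0 0; 32 0 0 0 0 0; 40 0 0 0 0 0; 48 0 0 0 0 0; 54 0 0 0 0 0; 60 0 0 0 0 0"

```text
time: 5.3
position: [0.4605, -0.1554, 0.0328]
tool_rot: [0.739, 0.673, 0.0, 0.003]
ft_force: [-1.0, -6.2, 4.9]
grip_width: 0.0201
grip_force: 3.2
```

```bash
python3 - <<'E'
from h import *
print(W(robot.get_obs()['position']),go(S(-.187,-.1395),.03,-5.7))
c=shot('wrist','w2.png');r=robot.search_frame(c,'doming_block')[:1];print([W(i['xyz']) for i in r])
E
```

```text
[-0.18676218 -0.29200118] (array([153.,   1.,   2.]), np.float64(0.3))
[array([-0.17385014, -0.24859801])]
```

View pics/w2.png

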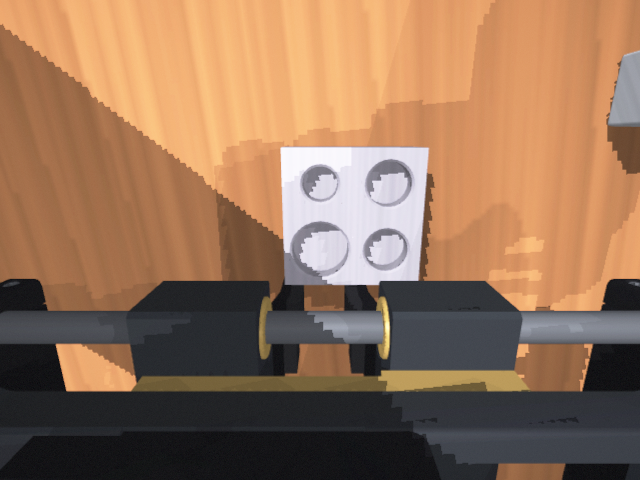

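The block has squared up on the fingers but sits about 12 mm towards the fence (columns 285–425 against fingers 290–360). I back off, recentre and push on.

Emit:
move_arm:
  series: "-10 0 2 0 0 0; -10 12 2 0 0 0; -4 12 2 0 0 0; 2 12 2 0 0 0; 10 12 2 0 0 0; 18 12 2 0 0 0; 26 12 2 0 0 0; 34 12 2 0 0 0"

```text
time: 6.07
position: [0.4734, -0.121, 0.0294]
tool_rot: [0.739, 0.673, -0.0, -0.001]
ft_force: [-0.8, -2.6, -2.1]
grip_width: 0.0203
grip_force: 1.2
```

Emit:
move_arm:
  series: "8 0 0 0 0 0; 16 0 0 0 0 0; 24 0 0 0 0 0; 32 0 0 0 0 0; 40 0 0 0 0 0; 48 0 0 0 0 0; 56 0 0 0 0 0; 64 0 0 0 0 0"

```text
time: 6.73
position: [0.4801, -0.0576, 0.0295]
tool_rot: [0.74, 0.673, -0.0, -0.0]
ft_force: [0.2, -2.5, -0.8]
grip_width: 0.0202
grip_force: 1.3
```

Emit:
move_arm:
  series: "8 0 0 0 0 0; 16 0 0 0 0 0; 24 0 0 0 0 0; 32 0 0 0 0 0; 39 0 0 0 0 0; 45 0 0 0 0 0; 49 0 0 0 0 0; 51 0 0 0 0 0"

```text
time: 7.4
position: [0.4849, -0.0071, 0.0296]
tool_rot: [0.739, 0.673, -0.0, -0.0]
ft_force: [-0.6, -2.2, -1.5]
grip_width: 0.0199
grip_force: 1.5
```

```bash
python3 - <<'E'
from h import *
print(W(robot.get_obs()['position']),go(S(-.187,-.1395),.03,-5.7))
c=shot('wrist','w3.png');r=robot.search_frame(c,'doming_block')[:1];print([W(i['xyz']) for i in r])
c=shot('top','t3.png');print(W(robot.search_frame(c,'doming_block')[0]['xyz']))
E
```

```text
[-0.1773566 -0.1419785] (array([  3., -10.,  -0.]), np.float64(0.3))
[array([-0.1763673 , -0.09930345])]Traceback (most recent call last):
  File "<stdin>", line 4, in <module>
IndexError: list index out of range
```

View pics/w3.png

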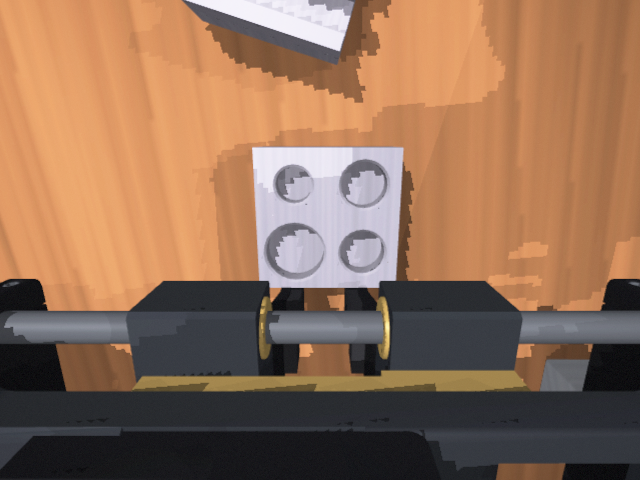

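The block is square at about stop (-176, -100) mm. Its top edge at row 147 is well clear of the grooved block at row 60. I lift, turn the tool and get behind it for the push towards the fence.

Emit:
move_arm:
  series: "-15 0 0 0 0 0; -20 0 -35 0 0 0; -20 0 -75 0 0 0; -20 -30 -75 0 0 -7; 0 -63 -75 0 0 -14; 42 -63 -75 0 0 -21; 42 -63 -75 0 0 -28; 42 -63 -75 0 0 -35"

```text
time: 8.27
position: [0.4251, 0.0423, 0.1049]
tool_rot: [0.499, 0.867, 0.0, -0.0]
ft_force: [0.5, -0.2, 0.5]
grip_width: 0.0199
grip_force: 0.0
```

Emit:
move_arm:
  series: "0 0 0 0 0 -54; 0 0 0 0 0 -54; 0 0 0 0 0 -54; 0 0 0 0 0 -54; 0 0 0 0 0 -54; 0 0 0 0 0 -54; 0 0 0 0 0 -54; 0 0 0 0 0 -54"

```text
time: 8.93
position: [0.426, 0.04, 0.1047]
tool_rot: [0.054, 0.999, 0.0, -0.0]
ft_force: [0.2, -0.3, -0.6]
grip_width: 0.0199
grip_force: 0.0
```

```bash
python3 - <<'E'
from h import *
print(W(robot.get_obs()['position']),go(S(-.24,-.1),.03,84.3))
c=shot('top','t4.png')
for n in ('doming_block','swage_block'): print([(W(r['xyz']),r['p']) for r in robot.search_frame(c,n)[:2]])
E
```

```text
[-0.2405717  -0.10105879] (array([-1.,  1., 75.]), np.float64(-0.4))
[(array([-0.17767977, -0.1022492 ]), 0.64)]
[(array([ 0.00379535, -0.13298547]), 0.59)]
```

Emit:
move_arm:
  series: "0 0 40 0 0 0; 0 0 75 0 0 0; 0 0 75 0 0 0; 0 0 75 0 0 0; -10 0 75 0 0 0; -20 0 75 0 0 0; -26 0 75 0 0 0; -32 0 75 0 0 0"

```text
time: 9.75
position: [0.4571, 0.0367, 0.031]
tool_rot: [0.056, 0.998, 0.0, -0.001]
ft_force: [-6.3, -0.2, 4.7]
grip_width: 0.02
grip_force: 3.3
```

Emit:
move_arm:
  series: "-8 0 0 0 0 0; -16 0 0 0 0 0; -24 0 0 0 0 0; -32 0 0 0 0 0; -40 0 0 0 0 0; -48 0 0 0 0 0; -56 0 0 0 0 0; -64 0 0 0 0 0"

```text
time: 10.42
position: [0.5192, 0.0299, 0.0307]
tool_rot: [0.056, 0.998, 0.0, -0.003]
ft_force: [-6.0, 0.1, 3.8]
grip_width: 0.0199
grip_force: 2.8
```

Emit:
move_arm:
  series: "-8 0 0 0 0 0; -16 0 0 0 0 0; -24 0 0 0 0 0; -32 0 0 0 0 0; -40 0 0 0 0 0; -47 0 0 0 0 0; -53 0 0 0 0 0; -57 0 0 0 0 0"

```text
time: 11.08
position: [0.5772, 0.0233, 0.0307]
tool_rot: [0.056, 0.998, 0.0, -0.001]
ft_force: [-6.1, 0.7, 5.5]
grip_width: 0.0202
grip_force: 3.3
```

```bash
python3 - <<'E'
from h import *
print(W(robot.get_obs()['position']),go(S(-.0695,-.1),.03,84.3))
c=shot('wrist','w5.png');r=robot.search_frame(c,'doming_block')[:1];print([W(i['xyz']) for i in r])
E
```

```text
[-0.08853804 -0.10255815] (array([-19.,   3.,   1.]), np.float64(-0.7))
[array([-0.05980805, -0.1010758 ])]
```

View pics/w5.png

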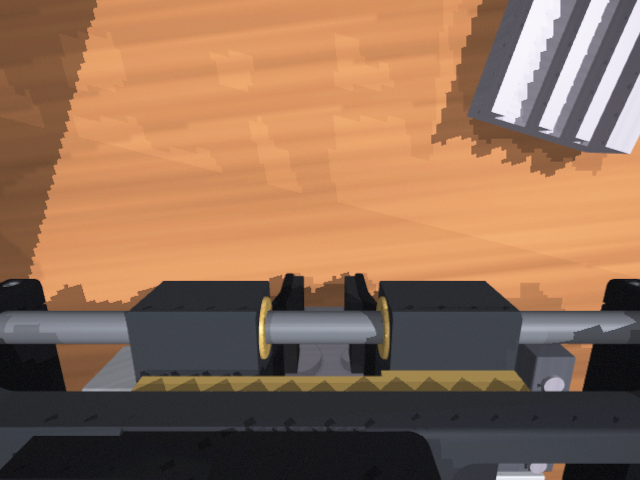

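The camera faces back towards the robot here, with the block behind the fingers and the lug on the right at (550,385). The grooved block is far clear. I creep on to the fence.

Emit:
move_arm:
  series: "-4 0 0 0 0 0; -8 0 0 0 0 0; -11 0 0 0 0 0; -13 0 0 0 0 0; -15 0 0 0 0 0; -17 0 0 0 0 0; -18 0 0 0 0 0; -19 0 0 0 0 0"

```text
time: 11.85
position: [0.5953, 0.0212, 0.0301]
tool_rot: [0.056, 0.998, 0.0, -0.002]
ft_force: [-7.1, 1.9, 5.1]
grip_width: 0.0202
grip_force: 3.2
```

Emit:
move_arm:
  series: "-1 0 0 0 0 0; -2 0 0 0 0 0; -3 0 0 0 0 0; -3 0 0 0 0 0"

```text
time: 12.18
position: [0.5962, 0.0212, 0.03]
tool_rot: [0.056, 0.998, 0.0, -0.004]
ft_force: [-8.3, 0.9, 6.8]
grip_width: 0.0202
grip_force: 4.5
```

Emit:
move_arm:
  series: "-1 0 0 0 0 0; -2 0 0 0 0 0; -3 0 0 0 0 0; -4 0 0 0 0 0; -5 0 0 0 0 0; -5 0 0 0 0 0"

```text
time: 12.68
position: [0.5965, 0.0212, 0.0297]
tool_rot: [0.055, 0.998, 0.0, -0.01]
ft_force: [-16.2, 0.2, 12.3]
grip_width: 0.0203
grip_force: 7.9
```

Force rose with no travel, so the block is flush to the fence. Next the jaw.

Emit:
move_arm:
  series: "15 0 0 0 0 0; 25 0 -35 0 0 0; 25 0 -85 0 0 0; 25 -20 -85 0 0 7; 0 -60 -85 0 0 14; -30 -100 -85 0 0 21; -34 -140 -85 0 0 28; -34 -143 -85 0 0 35"
  jaw: 0.06

```text
time: 13.35
position: [0.6276, -0.1329, 0.1166]
tool_rot: [0.358, 0.934, -0.001, 0.006]
ft_force: [1.5, -0.2, -0.1]
grip_width: 0.0052
grip_force: 0.0
```

Emit:
move_arm:
  series: "0 0 0 0 0 55; 0 0 0 0 0 55; 0 0 0 0 0 55; 0 0 0 0 0 55; 0 0 0 0 0 55; 0 0 0 0 0 55; 0 0 0 0 0 55; 0 0 0 0 0 55"

```text
time: 14.02
position: [0.6247, -0.1267, 0.1156]
tool_rot: [0.747, 0.664, 0.001, 0.002]
ft_force: [-0.5, -0.2, 0.2]
grip_width: 0.0051
grip_force: 0.0
```

```bash
python3 - <<'E'
from h import *
print(W(robot.get_obs()['position']),go(S(-.03,-.247),.044,-5.7))
c=shot('wrist','w6.png')
for n in ('doming_block','jaw'): print([(W(r['xyz']),r['p']) for r in robot.search_frame(c,n)[:2]])
print([W(r['xyz']) for r in robot.tip_of(c,'jaw_face')[:1]])
E
```

```text
[-0.02624199 -0.24704777] (array([ 0., -4., 72.]), np.float64(-1.0))
[(array([-0.02765444, -0.11302549]), 0.95)]
[(array([-0.0121653 , -0.19227508]), 0.8)]
[array([-0.03077587, -0.18208211])]
```

View pics/w6.png

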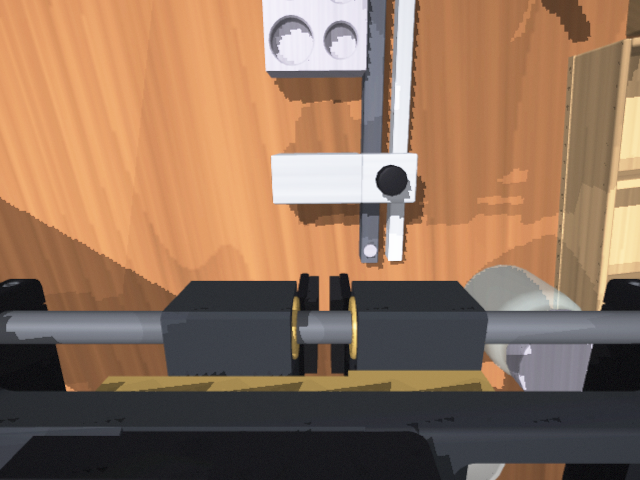

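The wrist view shows the block flush to the fence at (315,35), the jaw at (340,180) and the jar lower right at about (520,320), near the gripper's body. I shift 12 mm away from the fence and keep the body above the jar's height.

Emit:
move_arm:
  series: "8 -12 0 0 0 -1; 8 -12 35 0 0 -1; 8 -12 70 0 0 -1; 8 -12 70 0 0 -1; 8 -12 70 0 0 -1; 14 -12 70 0 0 -1; 20 -12 70 0 0 -1; 26 -12 70 0 0 -1"

```text
time: 14.88
position: [0.6156, -0.099, 0.047]
tool_rot: [0.739, 0.673, 0.001, 0.002]
ft_force: [0.2, -2.3, 1.3]
grip_width: 0.0054
grip_force: 1.3
```

Emit:
move_arm:
  series: "7 0 0 0 0 0; 14 0 0 0 0 0; 21 0 0 0 0 0; 28 0 0 0 0 0; 35 0 0 0 0 0; 42 0 0 0 0 0; 49 0 0 0 0 0; 56 0 0 0 0 0"

```text
time: 15.55
position: [0.6195, -0.0434, 0.0447]
tool_rot: [0.739, 0.673, -0.0, 0.001]
ft_force: [0.8, -6.4, 1.8]
grip_width: 0.0051
grip_force: 3.4
```

Emit:
move_arm:
  series: "7 0 0 0 0 0; 14 0 0 0 0 0; 21 0 0 0 0 0; 27 0 0 0 0 0; 33 0 0 0 0 0; 38 0 0 0 0 0; 43 0 0 0 0 0; 46 0 0 0 0 0"

```text
time: 16.22
position: [0.6244, 0.0024, 0.0446]
tool_rot: [0.739, 0.673, 0.0, 0.001]
ft_force: [2.2, -6.5, 1.7]
grip_width: 0.0053
grip_force: 3.2
```

```bash
python3 - <<'E'
from h import *
print(W(robot.get_obs()['position']),go(S(-.038,-.0995),.046,-5.7))
c=shot('wrist','w7.png')
for n in ('doming_block','jaw'): print([(W(r['xyz']),r['p']) for r in robot.search_frame(c,n)[:2]])
E
```

```text
[-0.039493   -0.11866394] (array([19.,  2., -1.]), np.float64(0.3))
[(array([-0.0277869 , -0.04359184]), 0.71)]
[(array([-0.0141307 , -0.08654307]), 0.82)]
```

View pics/w7.png

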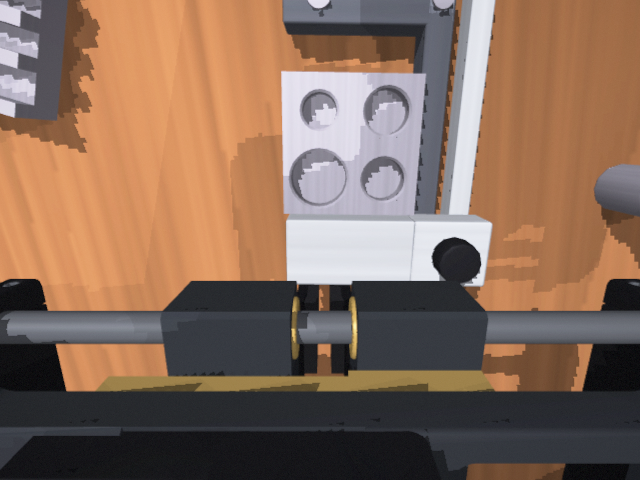

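The jaw is bearing squarely on the block, which is still against the fence (edge at column 420), with the lug at row 35, about 19 mm left. I finish slowly.

Emit:
move_arm:
  series: "4 0 0 0 0 0; 8 0 0 0 0 0; 11 0 0 0 0 0; 14 0 0 0 0 0; 16 0 0 0 0 0; 18 0 0 0 0 0; 19 0 0 0 0 0; 20 0 0 0 0 0"

```text
time: 17.03
position: [0.6262, 0.0218, 0.0446]
tool_rot: [0.74, 0.673, 0.0, 0.001]
ft_force: [2.7, -7.2, 1.2]
grip_width: 0.0051
grip_force: 3.1
```

Emit:
move_arm:
  series: "1 0 0 0 0 0; 2 0 0 0 0 0; 3 0 0 0 0 0; 4 0 0 0 0 0; 4 0 0 0 0 0"

```text
time: 17.45
position: [0.6262, 0.0224, 0.0446]
tool_rot: [0.739, 0.674, -0.002, 0.003]
ft_force: [0.6, -16.7, 1.4]
grip_width: 0.0054
grip_force: 8.3
```

Emit:
move_arm:
  series: "1 0 0 0 0 0; 2 0 0 0 0 0; 3 0 0 0 0 0; 4 0 0 0 0 0; 4 0 0 0 0 0"

```text
time: 17.87
position: [0.6263, 0.0226, 0.0447]
tool_rot: [0.738, 0.674, -0.004, 0.004]
ft_force: [-1.7, -27.6, 2.5]
grip_width: 0.0049
grip_force: 13.8
```

```bash
python3 - <<'E'
from h import *
print(W(robot.get_obs()['position']))
shot('wrist','w8.png')
E
```

```text
[-0.03958423 -0.09830498]
```

View pics/w8.png

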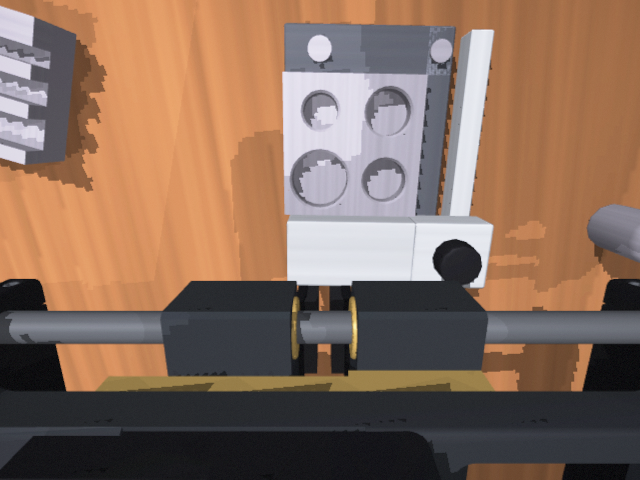

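The block is against the lug (row 72) and the jaw is hard up against the block, with force rising to 27 N and no travel. I back off, lift and take a last look.

Emit:
move_arm:
  series: "-5 0 0 0 0 0; -15 0 0 0 0 0; -20 0 -20 0 0 0; -20 0 -60 0 0 0; -20 0 -100 0 0 0; -20 0 -120 0 0 0; -20 0 -120 0 0 0; -20 0 -120 0 0 0"

```text
time: 18.58
position: [0.6236, 0.0119, 0.1652]
tool_rot: [0.739, 0.673, 0.0, -0.0]
ft_force: [-0.8, -0.7, -0.8]
grip_width: 0.0053
grip_force: 0.0
```

```bash
python3 - <<'E'
from h import *
c=shot('wrist','w9.png')
print([(W(r['xyz']),r['p']) for r in robot.search_frame(c,'doming_block')[:1]],[W(r['xyz']) for r in robot.tip_of(c,'jaw_face')[:1]],[W(r['xyz']) for r in robot.tip_of(c,'stop')[:1]])
E
```

```text
[(array([-0.0268864 , -0.02852668]), 0.62)] [array([-0.03223979, -0.05830991])] [array([0.0042083 , 0.00213077])]
```

View pics/w9.png

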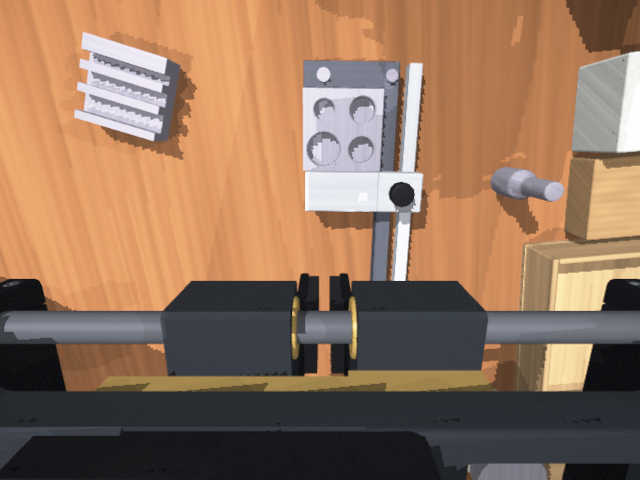

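The block (303–383, 88–170) sits square against the lug and fence, the jaw is snug behind it, and the grooved block and the punch look undisturbed.

```bash
python3 -c "
from rig import robot
print(robot.hand_in())"
```

```text
the job is handed in; nothing more can be done
None
```

I handed the job in at about 19 s: the doming block was pushed flush into the stop's corner, with the jaw snug against it. The last camera look confirmed this, with the grooved block untouched, but the hand-in returned no verdict.

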